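# Set the sprung tweezers to the gauge lines

### The job

Slide the roll of tape straight up off the gauge block's spindle, lay it flat in the steel tray and let it go. Then take the sprung tweezers by their grip pads, lift them off their rest and bring their two tips just above the two engraved lines that the roll had covered (within about 2 cm of the block, without touching it), legs running along the lines; squeeze until the tip gap matches the 10 mm between the lines. Finish while holding: keep the tweezers in the air there, level, with that gap steady, and leave the jar, the dish and the vial rack alone.

Things in the scene. Friction and masses are not known exactly. Their poses are not given: they have to be found in the camera images.
- gauge: Fixed aluminium gauge block, 90 (x) x 76 (y) x 20 high mm, on the bench; origin at the centre of its underside. An upright steel spindle, 10 mm diameter, stands 44 mm above its top face (tip 64 mm above the bench), 12 mm to +x of the block's centre. Its x axis points generally away from the robot.
- mark (a point): Middle of the two thin dark engraved lines on the gauge block's top face, 20 mm above the bench, 18 mm to the block's -x side of the spindle's axis. The lines run 18 mm along this point's x axis, one each side at +y and -y, 10 mm apart between their inner edges; the block ends 39 mm to -x of this point. They lie under the tape roll at the start.
- roll: The loose tape roll as a whole (see roll_center); origin at the centre of its underside.
- roll_center (a point): Centre (half-way up, on the axis) of a loose roll of off-white tape on a cardboard core: outside diameter 56 mm, 32 mm high, hole 20 mm diameter, about 60 g. At the start it sits flat on the gauge block, around the spindle with up to 5 mm play; z axis is its axis.
- tray: Fixed shallow square steel tray, 160 x 160 mm outside, walls 14 mm high and 3 mm thick, floor about 3 mm thick; origin at the centre of its underside, on the bench.
- rest: Fixed white plastic tweezers rest: base 4 mm thick and 125 x 85 mm with two crossbars (along y), tops 24 mm above the bench, at x = +42 and -60 mm, each 8 mm thick. Origin under the tweezers' grip pads, on the bench. The space between the bars is free for the fingers.
- tweezers: Loose steel sprung tweezers, 56 g, 160 mm long, legs 12 mm high, lying on edge on the rest's bars. x axis along the legs to the tips, z up; origin at the underside, between the grip pads, midway between the legs at 10 mm gap. Left leg (+y) straight along x, one piece with the tail (x = -92 mm); right leg (-y) hinged at x = -90 mm, springs outward.
- tweezers_grip (a point): Grip point: between the pads, 8 mm above the underside, near the balance point; axes as tweezers. Pads 16 mm high. Left pad flat, 30 mm long, outer face at y +12 mm; right pad a round boss of 6 mm radius, outermost at y -21.5 mm when free (33.5 mm over both pads), -12 mm at 10 mm tip gap (24 mm over both). Squeeze: 2 N at first, 5 N at 10 mm gap; 1 mm of squeeze closes the tips 1.65 mm.
- tip_left (a point): Inner face of the left tip, at x = +59, y = +5 mm of the tweezers, 6 mm above their underside (2 mm below the grip point). The tip itself is 6 mm high.
- tip_right (a point): Inner face of the right tip, which moves with the sprung leg: at y = -21 mm when free, y = -5 mm at the 10 mm gap. The tip gap is the distance between tip_left and tip_right: 26 mm when free.
- jar: Bystander: small amber glass jar, 48 mm diameter, 60 mm high; origin at the centre of its underside.
- dish: Bystander: clear covered dish, 94 mm diameter, 16 mm high; origin at the centre of its underside.
- vials: Bystander: white rack, 50 x 110 mm, with four capped vials, 55 mm high in all; origin at the centre of its underside.
Mind the look-alikes: they are no part of the job. Several things look just like the tray: the one meant starts farthest from the robot's base.

How it is judged (in metres and radians):
On the way, in this order (a step that is already met when the one before it is completed fails the run):
1. the tape roll is off the spindle, flat in the tray and let go (horizontal distance between roll_center and tray below 0.05 m and height (world z) of roll_center below 0.025 m and angle between roll_center's own z axis and vertical below 0.1 rad and contact force between the fingers and roll below 0.1 N), for 0.2 s.
2. the tweezers are lifted off their rest (height (world z) of tweezers_grip above 0.045 m and contact force between tweezers and rest below 0.1 N and contact force between the fingers and tweezers above 0.5 N), for 0.2 s.
At the end, for the whole second after the job is handed in: Tweezers held by the fingers, still, clear of gauge and rest: tip gap 10 +/- 2.5 mm, both tips within 18 mm sideways of the lines' middle and 4 to 35 mm above the block, legs along the lines within 0.3 rad, level within 0.25 rad; roll let go, flat, within 50 mm of the tray's centre (all of step 1 and distance between tip_left and tip_right between 0.0075 and 0.0125 m and horizontal distance between each of tip_left, tip_right and mark below 0.018 m and z of tip_left in the frame of mark between 0.004 and 0.035 m and angle between the x axis of tweezers_grip and the x axis of mark, either way round below 0.3 rad and angle between tweezers_grip's own z axis and vertical below 0.25 rad and contact force between the fingers and tweezers above 1 N and contact force between tweezers and gauge below 0.1 N and contact force between tweezers and rest below 0.1 N and linear speed of tweezers below 0.02 m/s); the arm keeps its last pose, push and grip.
It fails at once if the jar is disturbed (moved over 20 mm) (distance of jar from where it was at the start of the episode above 0.02 m).
It fails at once if the dish is disturbed (moved over 20 mm) (distance of dish from where it was at the start of the episode above 0.02 m).
It fails at once if the vial rack is disturbed (moved over 20 mm) (distance of vials from where it was at the start of the episode above 0.02 m).
It also fails if it takes over 58 s, if anything falls off the work surface, if the arm or the gripper's body presses on something with over 40 N, if the wrist force passes 120 N, or if a joint passes its speed limit or range.

### The arm

A 6-joint arm with a two-finger parallel gripper is mounted at the origin on the work surface. World frame = base frame: x ahead of the robot, y to its left, z up, the work surface at z = 0. Lengths are in mm, angles in rad, forces in N, time in s.
With the tool pointing down it reaches from about 275 to 1000 mm from the base axis. Payload 8.4 kg.
Tool frame: the origin (TCP) lies between the finger pads; the fingertips stand 11 mm ahead of it and the grasp point (between the pads) lies 8 mm behind it; z points along the fingers, y is the direction in which the jaws open and shut (so a half turn about z gives the same grasp; the last joint's range is limited). The gripper opens to 85 mm and grips with 20 to 120 N. Pads are 22 mm wide; open, the fingers measure 114 mm over their backs; the gripper's body (76 mm by 85 mm) begins 54 mm behind the grasp point. The pads swing forward as they close: fully open they stand 13 mm farther back than shut.
Start: joints at [1.334, 0.353, 1.633, -0, 1.155, -0.002], TCP at [145.404, 607.853, 242.281] pointing down, gripper open.
Joint ranges: [-2.63, 2.63], [-0.92, 2.1], [0.06, 2.66], [-1.3, 4.44], [0, 2.69], [-3.02, 3.02]. Speed limits (rad/s): [2.22, 2.22, 2.79, 3.14, 3.14, 3.14].

### API

Orientations are given as [roll, pitch, yaw] about the fixed x, y, z axes, in that order (R = Rz(yaw) Ry(pitch) Rx(roll)).
In Python, from rig import r, eyes gives the robot as it stands. The module is installed in compiled form; this text tells all that it offers.
- The arm moves only by the tool servo_tool, never from a script. Its argument "rows" is a list of rows, each a list of 3 entries, a list of its own where there are three numbers: the shift along the world's x, y, z in cm, then the turn about the world's z in rad, then the finger opening in cm, from 0 to 8.54. A call has 1 to 5 rows; each row shifts and turns the commanded pose from where the row before left it; what a row does not reach is not made up. A row lasts 1/12 s, in which the tool goes at most 41.7 mm and 7.16 degrees, less where a joint would pass 70% of its speed; a pose out of reach is approached as far as the arm can. A call is refused whole if a number of a shift passes 4.17 or a number of a turn 0.125, either way. A call with a gripper value outside its range is refused whole. The fingers move at their own pace and stop on an object; "squeeze" is the grip in N (left out, the last holds). Time passes only in rows, so rows that do not move let the fingers close. It gives the time, the measured TCP pose, the force and the opening at its end, in the units of the state.
- r.sense(): the state, without advancing time (a new reading comes with each control period).
- eyes.grab_frame(name): name is "side" or "top"; returns a dict with "frame" (384x512x3 uint8, red, green, blue), "depth" (384x512 float32, mm along the optical axis (not along the pixel's ray), 0 where there is no reading), "vertical_fov" (degrees; the focal length in pixels is half the picture's height over the tangent of half this angle, whatever the lens; pixels are square), "cx", "cy" (the principal point, pixels), "camera_from_world" (4x4, takes a point from world to camera coordinates). Camera axes: x right, y down, z forward; pixel columns grow to the right and rows downward; lengths in mm; the calibration is good to about 2 mm. A picture is of the moment at which its call begins.
- r.sign_off(): hands the job in, once; it reports no verdict.
The state is a dict: "clock": time; "qpos": joint angles; "qvel": joint speeds; "joint_efforts": joint torques, N m; "eef_pos": TCP position; "tcp_rot": TCP orientation; "contact_force": force on the tool from outside, world axes, zero at the start; "wrist_torque": the same for the moment, N m; "opening": opening from 0.0 (shut) to 1.0 (fully open).
Only numpy, scipy, OpenCV 4.12 (cv2) and the standard library are available. Lean on these libraries where they do the work, as an engineer would, in place of code of your own. Each camera call takes 0.05 s, during which the arm holds its last target.

## Working session

There is one attempt and no reset: what is moved stays moved. The work goes in short steps, Python scripts to look and compute and a tool call to move; the robot and the scene stay as the last step left them, time stands still between calls to the robot, and variables do not carry over. Pictures are saved under pics/ and viewed, and the job is handed in when it is done.

Besides the shell and the picture viewer there is one more tool, called after "Emit:" by a JSON object that holds its "name" and its "arguments", one argument or row to a line. servo_tool: Moves the arm, as the interface text tells. Its arguments: {"type":"object","properties":{"rows":{"type":"array"},"squeeze":{"type":"number"}},"required":["rows"]}

```bash
mkdir -p pics; cat > h.py <<'E'
import numpy as np, cv2, pickle
def grab(n,save=None):
    from rig import eyes
    d=eyes.grab_frame(n)
    if save:
        cv2.imwrite(f'pics/{save}.png',d['frame'][:,:,::-1]); pickle.dump(d,open(f'pics/{save}.pkl','wb'))
    return d
def load(s): return pickle.load(open(f'pics/{s}.pkl','rb'))
def f(d): return d['frame'].shape[0]/2/np.tan(np.radians(d['vertical_fov'])/2)
def pix(d,u,v,z=None):
    "world point: from depth, or on plane z"
    F=f(d);T=np.linalg.inv(d['camera_from_world']);ray=np.array([(u-d['cx'])/F,(v-d['cy'])/F,1])
    if z is None:
        D=d['depth'][int(round(v)),int(round(u))];p=ray*D
        return T[:3,:3]@p+T[:3,3]
    R=T[:3,:3]@ray;o=T[:3,3];return o+R*(z-o[2])/R[2]
def proj(d,p):
    c=d['camera_from_world']@np.append(p,1);F=f(d);return F*c[0]/c[2]+d['cx'],F*c[1]/c[2]+d['cy']
def crop(d,u0,v0,u1,v1,k,name):
    cv2.imwrite(f'pics/{name}.png',cv2.resize(d['frame'][v0:v1,u0:u1,::-1],None,fx=k,fy=k,interpolation=cv2.INTER_CUBIC))
E
python3 - <<'E'
from h import *
from rig import r
print(r.sense())
for n in('top','side'):
    d=grab(n,n+'0');print(n,d['vertical_fov'],d['cx'],d['cy'],np.linalg.inv(d['camera_from_world']).round(2))
E
```

```text
{'clock': 0.0, 'qpos': array([ 1.33361131e+00,  3.53631983e-01,  1.63412285e+00,  1.54226395e-05,
        1.15519232e+00, -2.42210443e-03]), 'qvel': array([ 0.00100072,  0.001901  ,  0.00059317, -0.00075547, -0.00096972,
       -0.00093156]), 'joint_efforts': array([ 9.00945452e-04, -6.05243325e+01, -3.42059970e+01,  2.08573538e-04,
        9.36608179e-03, -7.66707444e-05]), 'eef_pos': array([145.28569408, 607.41555176, 241.57658936]), 'tcp_rot': array([-3.14023819e+00, -1.73820139e-05,  2.90682349e+00]), 'contact_force': array([ 0.21778802, -0.22979297,  0.29678344]), 'wrist_torque': array([-0.04091222, -0.01962596,  0.02503723]), 'opening': 0.9953367844810833}
top 50.946753032234255 254.0961307430129 188.90072373536088 [[-2.0000e-02 -9.9000e-01  1.3000e-01  3.6467e+02]
 [-1.0000e+00  2.0000e-02 -1.0000e-02  1.8240e+01]
 [ 1.0000e-02 -1.3000e-01 -9.9000e-01  9.8831e+02]
 [ 0.0000e+00  0.0000e+00  0.0000e+00  1.0000e+00]]
side 57.147481664912114 261.72605183360724 185.72965951971 [[ 9.0000e-01 -2.7000e-01  3.3000e-01  1.9905e+02]
 [-4.3000e-01 -6.1000e-01  6.7000e-01 -5.7246e+02]
 [ 2.0000e-02 -7.4000e-01 -6.7000e-01  6.4056e+02]
 [ 0.0000e+00  0.0000e+00  0.0000e+00  1.0000e+00]]
```

View pics/top0.png

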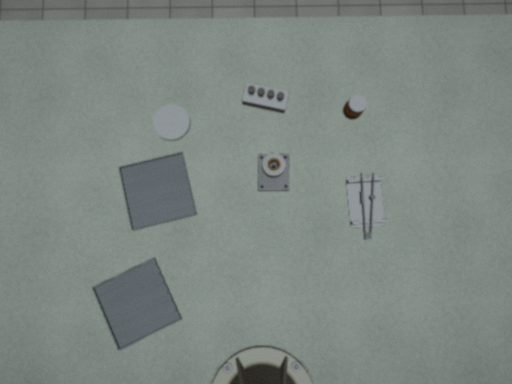

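View pics/side0.png

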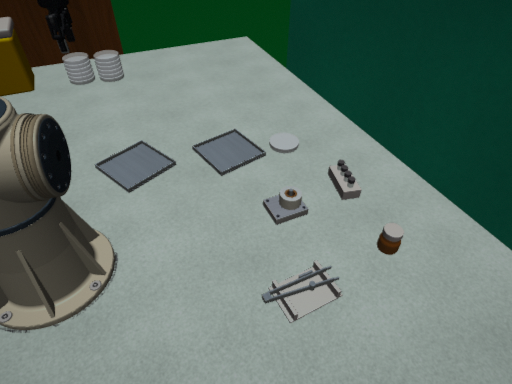

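```bash
python3 - <<'E'
from h import *
d=load('top0');s=load('side0')
crop(d,230,70,310,210,4,'a1');crop(d,330,160,400,250,6,'a2');crop(d,90,90,210,240,5,'a3')
crop(s,230,170,400,330,4,'a4')
for nm,x,pts in(('top',d,[(158,190),(138,303),(171,122),(265,97),(354,105),(274,185),(274,158),(362,200),(372,200),(200,60)]),('side',s,[(229,151),(136,165),(285,143),(285,212),(290,190),(60,250),(345,180)])):
    for p in pts: print(nm,p,pix(x,*p).round(1))
E
```

```text
top (158, 190) [495.1 245.6   3.3]
top (138, 303) [225.9 288.7   5.7]
top (171, 122) [662.8 212.4  17.4]
top (265, 97) [718.6 -21.5  31.6]
top (354, 105) [ 686.2 -233.9   56.3]
top (274, 185) [500.6 -39.2  19.2]
top (274, 158) [560.5 -38.8  52.2]
top (362, 200) [ 458.4 -245.9   39. ]
top (372, 200) [ 458.2 -270.3   36.9]
top (200, 60) [ 8.322e+02  1.428e+02 -5.000e-01]
side (229, 151) [494.7 245.4   4.1]
side (136, 165) [227.4 291.9   3.3]
side (285, 143) [660.  196.4  17.8]
side (285, 212) [518.8 -64.3  21. ]
side (290, 190) [543.3 -38.9  63.3]
side (60, 250) [ 49.6 -57.3 117.3]
side (345, 180) [714.5 -35.7  31.7]
```

View pics/a1.png

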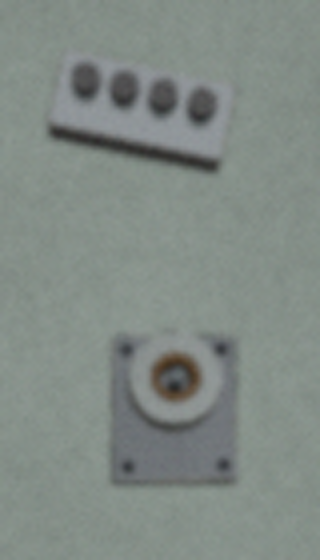

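View pics/a2.png

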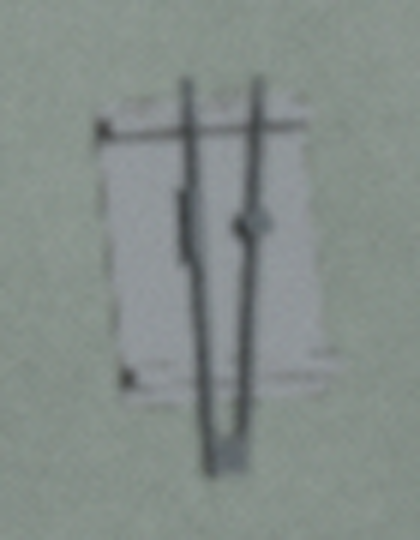

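View pics/a3.png

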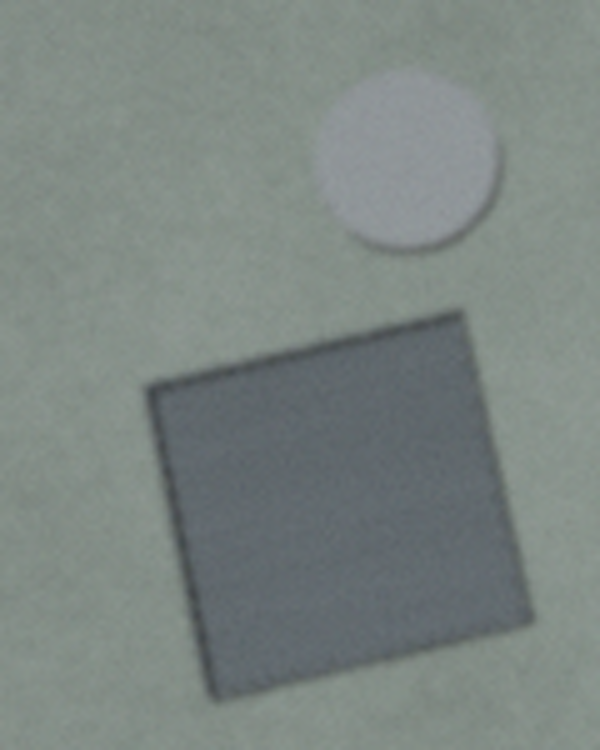

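View pics/a4.png

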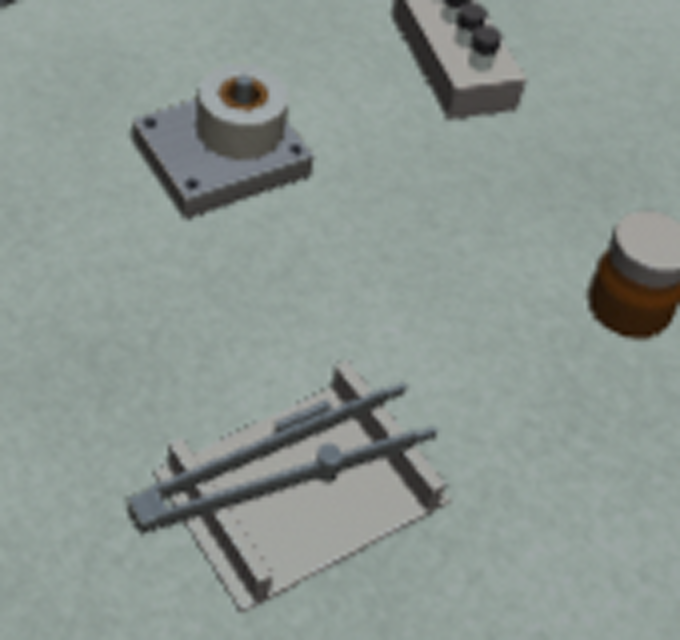

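```bash
python3 - <<'E'
from h import *
d=load('top0');s=load('side0')
g=[(257.75,153.5),(289,154),(258,191),(288.75,191)]
P=np.array([pix(d,*p,z=20) for p in g]);print('gauge',P.round(1),P.mean(0).round(1))
for a,b in((0,1),(2,3),(0,2),(1,3)):print(np.linalg.norm(P[a]-P[b]).round(1),np.degrees(np.arctan2(*(P[a]-P[b])[1::-1])).round(1))
print('roll',pix(d,274.25,164.5,z=52).round(1), 'side',pix(s,230+241/4,170+92/4,z=52).round(1))
t=[(150,385),(462,313),(533,622),(213,700)]
T=np.array([pix(d,90+a/5,90+b/5,z=14) for a,b in t]);print('tray',T.round(1),T.mean(0).round(1))
gs=[(133,130),(187,212),(311,160)]
print('gauge side',[pix(s,230+a/4,170+b/4,z=20).round(1) for a,b in gs])
for n,a,b in(('ltip',187,80),('ltail',209,472),('rtip',258,80),('rtail',243,470),('padL0',181,190),('padL1',181,262),('boss',252,222)):
  print(n,pix(d,330+a/6,160+b/6,z=36).round(1))
for n,a,b in(('ltip',405,387),('rtip',434,432),('boss',328,455),('tailR',146,520),('tailL',133,500)):
  print('side',n,pix(s,230+a/4,170+b/4,z=36).round(1))
# seg by depth
for nm,x in(('top',d),('side',s)):
  D=x['depth'];v,u=np.mgrid[:384,:512];F=f(x);C=np.linalg.inv(x['camera_from_world'])
  X=np.stack([(u-x['cx'])/F*D,(v-x['cy'])/F*D,D],-1)@C[:3,:3].T+C[:3,3]
  for lab,(x0,x1,y0,y1,z0,z1) in dict(roll=(480,620,-110,30,48,56),gaugetop=(460,620,-110,30,16,24),tw=(330,600,-340,-180,30,50)).items():
    m=(D>0)&(X[...,0]>x0)&(X[...,0]<x1)&(X[...,1]>y0)&(X[...,1]<y1)&(X[...,2]>z0)&(X[...,2]<z1)
    q=X[m];print(nm,lab,m.sum(),q.mean(0).round(1),q.min(0).round(1),q.max(0).round(1),cv2.minAreaRect(q[:,:2].astype(np.float32)))
E
```

```text
gauge [[ 5.791e+02 -1.200e+00  2.000e+01]
 [ 5.766e+02 -7.780e+01  2.000e+01]
 [ 4.864e+02 -1.000e-01  2.000e+01]
 [ 4.852e+02 -7.460e+01  2.000e+01]] [531.8 -38.4  20. ]
76.7 88.1
74.5 89.0
92.7 -0.7
91.5 -2.0
roll [544.9 -39.   52. ] side [545.3 -38.3  52. ]
tray [[552.1 336.8  14. ]
 [585.7 184.3  14. ]
 [432.7 149.2  14. ]
 [397.9 302.7  14. ]] [492.1 243.3  14. ]
gauge side [array([485.4, -11.8,  20. ]), array([484.5, -87. ,  20. ]), array([573.6, -80.7,  20. ])]
ltip [ 523.  -248.1   36. ]
ltail [ 367.4 -248.6   36. ]
rtip [ 522.6 -276.6   36. ]
rtail [ 367.9 -262.    36. ]
padL0 [ 478.8 -243.4   36. ]
padL1 [ 450.1 -241.9   36. ]
boss [ 465.5 -271.    36. ]
side ltip [ 523.6 -253.2   36. ]
side rtip [ 521.7 -281.8   36. ]
side boss [ 466.5 -270.7   36. ]
side tailR [ 369.8 -264.6   36. ]
side tailL [ 368.8 -252.5   36. ]
top roll 368 [547.  -38.4  52.2] [519.6 -64.7  48. ] [573.1 -12.3  55.7] ((546.259765625, -38.43438720703125), (52.17333984375, 53.32123565673828), 88.5717544555664)
top gaugetop 664 [522.9 -38.6  20.3] [490.  -77.   16.1] [579.3  -0.9  24. ] ((535.0045776367188, -38.94834899902344), (75.93898010253906, 89.31832122802734), 89.31907653808594)
top tw 318 [ 444.4 -259.5   35.7] [ 368.7 -279.9   30. ] [ 527.  -243.9   43.4] ((447.7474060058594, -259.7538146972656), (34.13963317871094, 158.319091796875), 87.61177825927734)
side roll 266 [544.4 -39.9  51.9] [517.6 -65.6  48.2] [572.1  -9.   56. ] ((544.58837890625, -38.492923736572266), (54.715126037597656, 54.211761474609375), 63.87863540649414)
side gaugetop 483 [518.7 -47.5  20.1] [487.3 -77.8  16.2] [577.8   0.8  23.6] ((532.6234130859375, -38.97372055053711), (77.225341796875, 91.74573516845703), 88.43185424804688)
side tw 532 [ 441.  -259.8   35.4] [ 365.8 -279.4   30. ] [ 525.6 -241.9   42.6] ((445.68927001953125, -258.99139404296875), (35.9188232421875, 159.9636993408203), 88.17960357666016)
```

Candidates for the tray: top image (158,190), at about (493,244) mm and 550 mm from the base, and (138,303), at about (226,289) mm and 367 mm from the base. The one meant is (158,190), the farther of the two, and crop a3 confirms it: a 160 mm square with a rim, next to the dish. The gauge is at (273,172) with the roll on it at (274,165). The tweezers are at (367,205), with the left pad at (361,198) and the boss at (372,197).

Now I move over the roll.

Emit:
{"name": "servo_tool", "arguments": {
  "rows": [
    [[2.1,-3.4,0],0.0125,8.5],
    [[2.1,-3.4,0],0.0125,8.5],
    [[2.1,-3.4,0],0.0125,8.5],
    [[2.1,-3.4,0],0.0125,8.5],
    [[2.1,-3.4,0],0.0125,8.5]
  ],
  "squeeze": 30
}}

```text
clock: 0.52
eef_pos: [250.7, 436.0, 241.9]
tcp_rot: [-3.141, -0.0, 2.971]
contact_force: [1.0, 0.8, 0.4]
opening: 0.992
```

Emit:
{"name": "servo_tool", "arguments": {
  "rows": [
    [[2.1,-3.4,0],0.0125,8.5],
    [[2.1,-3.4,0],0.0125,8.5],
    [[2.1,-3.4,0],0.0125,8.5],
    [[2.1,-3.4,0],0.0125,8.5],
    [[2.1,-3.4,0],0.0125,8.5]
  ]
}}

```text
clock: 0.93
eef_pos: [355.8, 266.0, 242.2]
tcp_rot: [-3.142, 0.0, 3.033]
contact_force: [1.2, 0.2, -0.2]
opening: 0.997
```

Emit:
{"name": "servo_tool", "arguments": {
  "rows": [
    [[2.1,-3.4,0],0.0125,8.5],
    [[2.1,-3.4,0],0.0125,8.5],
    [[2.1,-3.4,0],0.0125,8.5],
    [[2.1,-3.4,0],0.0125,8.5],
    [[2.1,-3.4,0],0.0125,8.5]
  ]
}}

```text
clock: 1.35
eef_pos: [460.9, 95.9, 242.3]
tcp_rot: [3.141, -0.0, 3.095]
contact_force: [1.2, 1.3, -0.2]
opening: 0.993
```

Emit:
{"name": "servo_tool", "arguments": {
  "rows": [
    [[2.1,-3.4,-2],0.0125,8.5],
    [[2.1,-3.4,-2],0.0125,8.5],
    [[2.1,-3.4,-2],0.0125,8.5],
    [[2.1,-3.4,-2],0.0125,8.5],
    [[0,0,0],0,8.5]
  ]
}}

```text
clock: 1.77
eef_pos: [539.9, -33.6, 164.2]
tcp_rot: [-3.14, -0.003, -3.141]
contact_force: [-0.2, 0.0, 0.6]
opening: 0.996
```

Emit:
{"name": "servo_tool", "arguments": {
  "rows": [
    [[0,0,-3],0,8.5],
    [[0,0,-3],0,8.5],
    [[0,0,-2],0,8.5],
    [[0,0,0],0,8.5],
    [[0,0,0],0,8.5]
  ]
}}

```text
clock: 2.18
eef_pos: [537.8, -28.8, 87.0]
tcp_rot: [3.141, -0.003, -3.139]
contact_force: [0.8, 0.6, 0.3]
opening: 0.999
```

```bash
python3 - <<'E'
from h import *
from rig import r
print(r.sense()['eef_pos'])
s=grab('side','side1');crop(s,220,120,360,240,5,'b1')
E
```

```text
[537.83185198 -28.7545589   87.04477505]
```

View pics/b1.png

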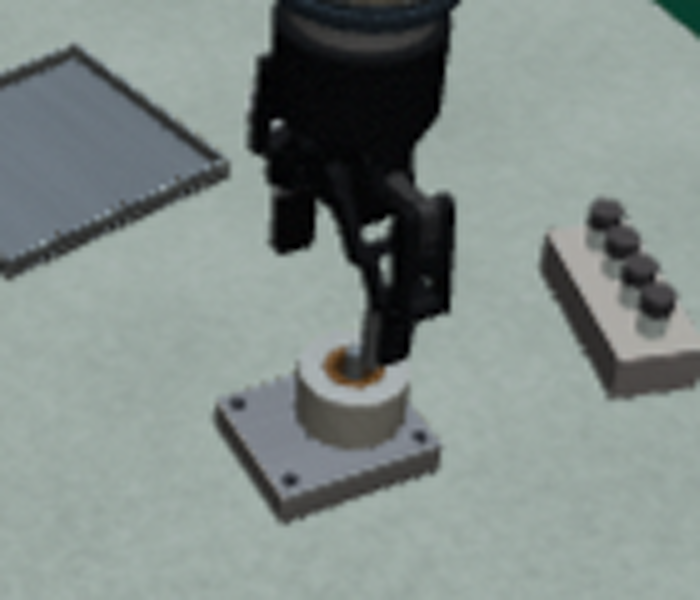

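Emit:
{"name": "servo_tool", "arguments": {
  "rows": [
    [[0.7,-1.0,0],0,8.5],
    [[0,0,0],0,8.5],
    [[0,0,0],0,8.5]
  ]
}}

```text
clock: 2.48
eef_pos: [547.3, -39.6, 89.1]
tcp_rot: [-3.141, 0.003, -3.14]
contact_force: [0.4, 0.1, 0.1]
opening: 0.998
```

Emit:
{"name": "servo_tool", "arguments": {
  "rows": [
    [[-0.1,0,-2],0,8.5],
    [[0,0,-2],0,8.5],
    [[0,0,0],0,8.5],
    [[0,0,0],0,8.5]
  ]
}}

```text
clock: 2.82
eef_pos: [544.2, -38.9, 47.7]
tcp_rot: [3.141, -0.001, -3.139]
contact_force: [-0.7, 0.4, 0.5]
opening: 0.999
```

```bash
python3 - <<'E'
from h import *
from rig import r
s=grab('side','side2');crop(s,220,120,360,240,5,'b2')
print(r.sense()['eef_pos'],r.sense()['qvel'])
E
```

```text
[544.95822734 -38.97267121  48.38354685] [ 0.00046436 -0.01530879 -0.01044437 -0.00228228 -0.00134938  0.00149459]
```

View pics/b2.png

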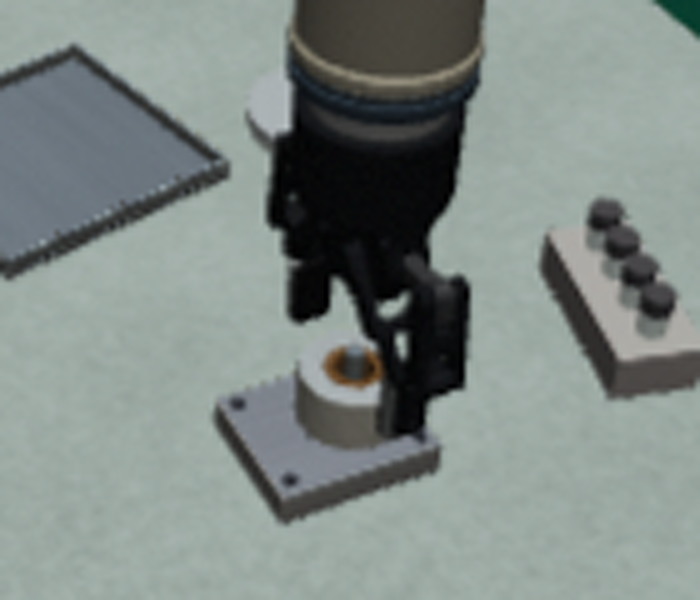

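Emit:
{"name": "servo_tool", "arguments": {
  "rows": [
    [[0,0,-0.9],0,8.5],
    [[0,0,0],0,7.0],
    [[0,0,0],0,5],
    [[0,0,0],0,5],
    [[0,0,0],0,5]
  ],
  "squeeze": 30
}}

```text
clock: 3.28
eef_pos: [544.9, -38.9, 39.3]
tcp_rot: [-3.142, 0.0, -3.139]
contact_force: [-2.3, 1.1, 4.5]
opening: 0.647
```

Emit:
{"name": "servo_tool", "arguments": {
  "rows": [
    [[0,0,0],0,5],
    [[0,0,0],0,5],
    [[0,0,0],0,5],
    [[0,0,0],0,5]
  ]
}}

```text
clock: 3.62
eef_pos: [544.9, -38.9, 39.4]
tcp_rot: [-3.142, 0.001, -3.139]
contact_force: [-2.3, -0.2, 5.3]
opening: 0.649
```

```bash
python3 - <<'E'
from h import *
from rig import r
s=grab('side','side3');crop(s,220,120,360,240,5,'b3')
q=r.sense();print(q['eef_pos'],q['opening'],q['contact_force'])
E
```

```text
[544.90047346 -38.94780353  39.34324285] 0.6467252520876322 [-1.46749951  1.02118395  6.79760095]
```

View pics/b3.png

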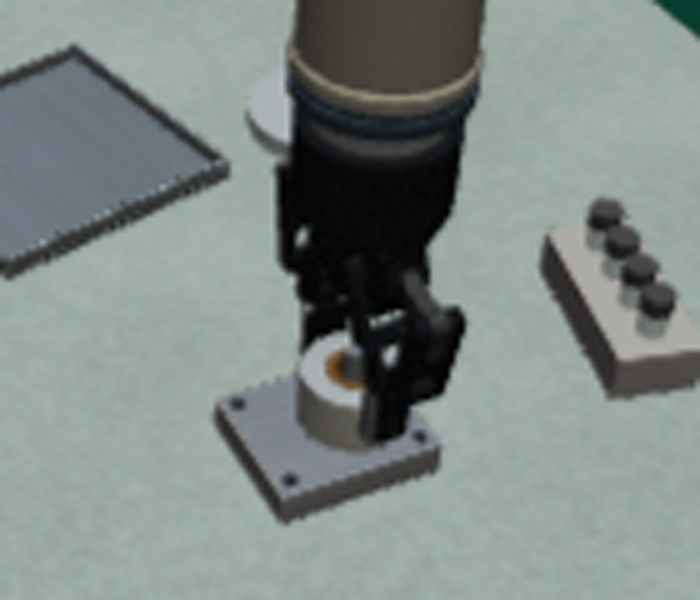

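Emit:
{"name": "servo_tool", "arguments": {
  "rows": [
    [[0,0,0.5],0,5],
    [[0,0,1.5],0,5],
    [[0,0,2],0,5],
    [[0,0,2],0,5],
    [[0,0,2],0,5]
  ]
}}

```text
clock: 4.08
eef_pos: [544.6, -39.0, 119.8]
tcp_rot: [-3.142, -0.0, -3.139]
contact_force: [1.2, -0.6, 0.6]
opening: 0.646
```

```bash
python3 - <<'E'
from h import *
from rig import r
s=grab('side','side4');crop(s,220,100,360,220,5,'b4')
q=r.sense();print(q['eef_pos'],q['opening'],q['contact_force'])
E
```

```text
[546.76415394 -39.10256599 123.49466004] 0.64767192143683 [2.14007757 0.26659418 2.04735727]
```

View pics/b4.png

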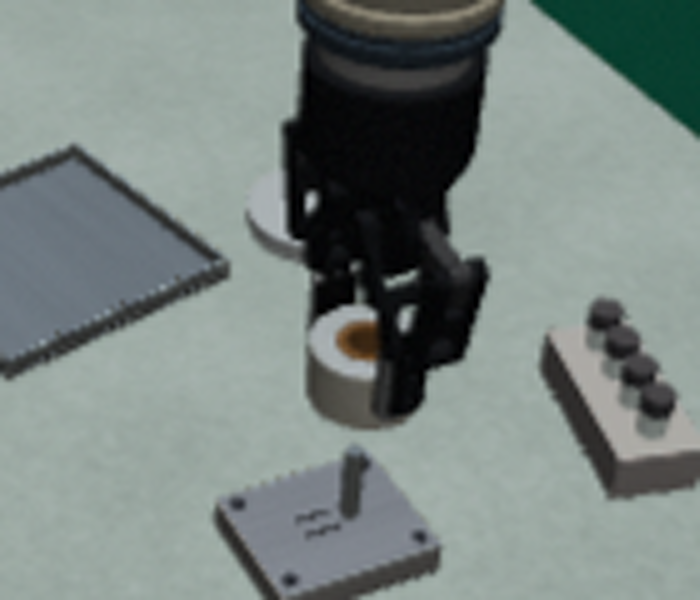

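Emit:
{"name": "servo_tool", "arguments": {
  "rows": [
    [[-0.6,2.5,0.5],0,5],
    [[-0.7,3.6,0],0,5],
    [[-0.7,3.6,0],0,5],
    [[-0.7,3.6,0],0,5],
    [[-0.7,3.6,0],0,5]
  ]
}}

```text
clock: 4.55
eef_pos: [510.3, 131.5, 124.1]
tcp_rot: [3.141, 0.001, -3.139]
contact_force: [0.2, -0.5, -1.0]
opening: 0.649
```

Emit:
{"name": "servo_tool", "arguments": {
  "rows": [
    [[-0.7,3.6,0],0,5],
    [[-0.7,3.6,0],0,5],
    [[-0.5,3.0,0],0,5],
    [[0,1.2,0],0,5],
    [[0,0,0],0,5]
  ]
}}

```text
clock: 4.97
eef_pos: [491.8, 246.6, 124.0]
tcp_rot: [3.141, 0.001, -3.136]
contact_force: [0.3, -0.0, 0.0]
opening: 0.645
```

Emit:
{"name": "servo_tool", "arguments": {
  "rows": [
    [[0,0,-2],0,5],
    [[0,0,-2],0,5],
    [[0,0,-2],0,5],
    [[0,0,0],0,5],
    [[0,0,0],0,5]
  ]
}}

```text
clock: 5.38
eef_pos: [491.2, 242.7, 63.2]
tcp_rot: [-3.14, -0.002, -3.14]
contact_force: [0.1, 0.1, -0.4]
opening: 0.65
```

Emit:
{"name": "servo_tool", "arguments": {
  "rows": [
    [[0,0,-2],0,5],
    [[0,0,-1.2],0,5],
    [[0,0,-0.4],0,5],
    [[0,0,0],0,5],
    [[0,0,0],0,5]
  ]
}}

```text
clock: 5.8
eef_pos: [492.0, 244.0, 28.2]
tcp_rot: [3.142, 0.0, -3.139]
contact_force: [-0.7, -0.4, -0.6]
opening: 0.649
```

Emit:
{"name": "servo_tool", "arguments": {
  "rows": [
    [[0,0,-0.2],0,5],
    [[0,0,-0.2],0,5],
    [[0,0,0],0,5],
    [[0,0,0],0,5],
    [[0,0,0],0,5]
  ]
}}

```text
clock: 6.22
eef_pos: [491.8, 244.1, 23.9]
tcp_rot: [3.141, 0.0, -3.139]
contact_force: [-0.4, -0.2, -0.6]
opening: 0.646
```

```bash
python3 - <<'E'
from h import *
from rig import r
s=grab('side','side5');crop(s,180,70,320,190,5,'b5')
q=r.sense();print(q['eef_pos'],q['opening'],q['contact_force'])
E
```

```text
[491.76197851 244.11514461  23.83477591] 0.6510264991618158 [-0.53368736 -0.18906332 -0.2117698 ]
```

View pics/b5.png

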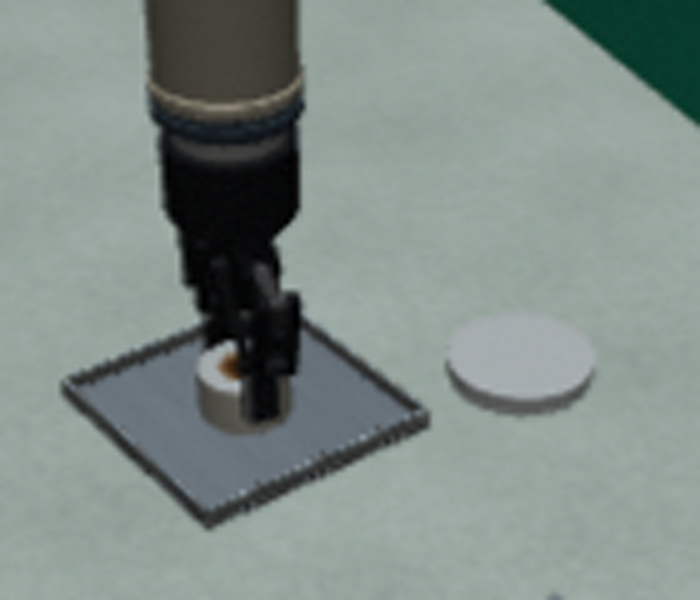

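The roll is over the middle of the tray, about 1–2 mm above the floor. I lower it the last bit and release.

Emit:
{"name": "servo_tool", "arguments": {
  "rows": [
    [[0,0,-0.15],0,5],
    [[0,0,0],0,5],
    [[0,0,0],0,6],
    [[0,0,0],0,7],
    [[0,0,0],0,8]
  ]
}}

```text
clock: 6.68
eef_pos: [491.6, 244.0, 22.1]
tcp_rot: [-3.142, -0.0, -3.139]
contact_force: [0.0, 0.2, -0.7]
opening: 0.927
```

Emit:
{"name": "servo_tool", "arguments": {
  "rows": [
    [[0,0,0],0,8],
    [[0,0,0],0,8],
    [[0,0,1],0,8],
    [[0,0,2],0,8],
    [[0,0,3],0,8]
  ]
}}

```text
clock: 7.1
eef_pos: [490.2, 243.3, 81.5]
tcp_rot: [-3.14, -0.004, -3.139]
contact_force: [-0.0, 0.5, -0.4]
opening: 0.938
```

Emit:
{"name": "servo_tool", "arguments": {
  "rows": [
    [[0,0,4],0,8],
    [[0,-2,3],0,8],
    [[0,-3.5,1],0,8],
    [[0,-4,0],0,8],
    [[0,-4,0],0,8]
  ]
}}

```text
clock: 7.52
eef_pos: [492.2, 108.2, 164.3]
tcp_rot: [3.141, 0.003, -3.137]
contact_force: [0.0, -0.4, -0.2]
opening: 0.934
```

```bash
python3 - <<'E'
from h import *
from rig import r
s=grab('side','side6');t=grab('top','top6');crop(s,180,70,320,190,5,'b6')
q=r.sense();print(q['eef_pos'],q['clock'])
E
```

```text
[491.20756763 104.69128676 163.18576204] 7.6167
```

View pics/b6.png

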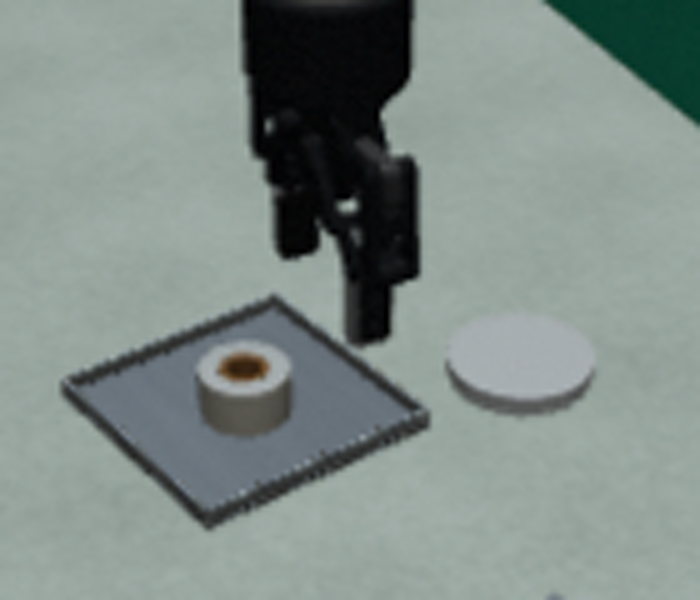

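View pics/top6.png

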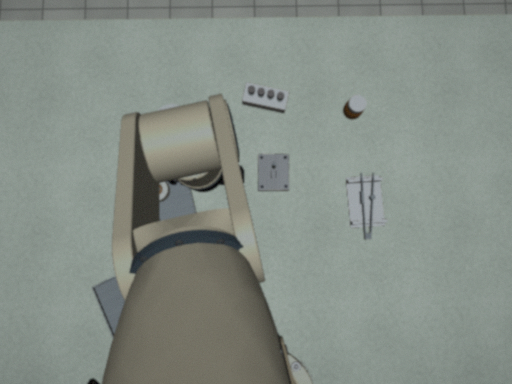

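The roll lies flat in the middle of the tray (side crop 245,385) and is free of the fingers. The lines are now visible on the gauge, at about (274,173) in the top image. Next I measure the lines and the tweezers precisely.

```bash
python3 - <<'E'
from h import *
t=load('top6');s=load('side6')
crop(t,255,150,292,195,13,'c1');crop(t,340,165,395,245,7,'c2');crop(s,255,260,350,325,8,'c3');crop(s,255,180,315,230,12,'c4')
E
```

```text
(no output)
```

View pics/c1.png

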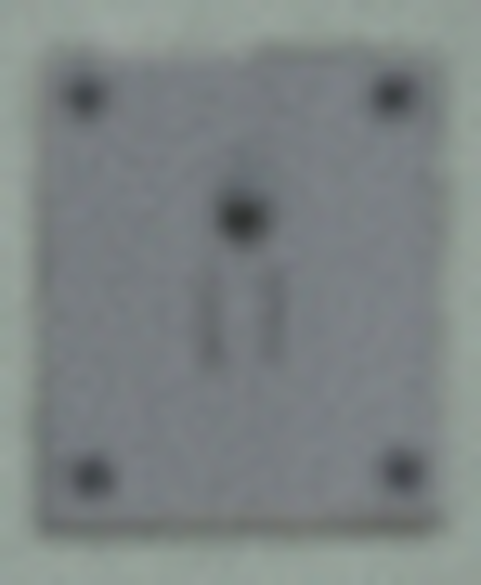

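View pics/c2.png

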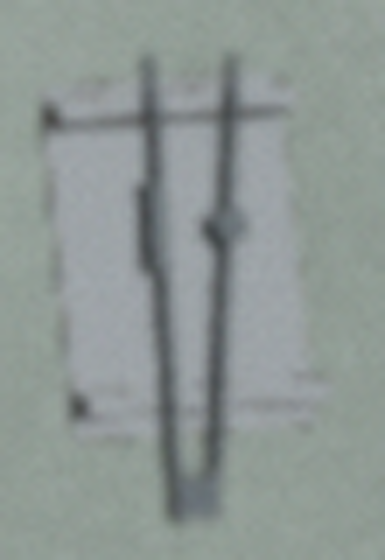

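View pics/c3.png

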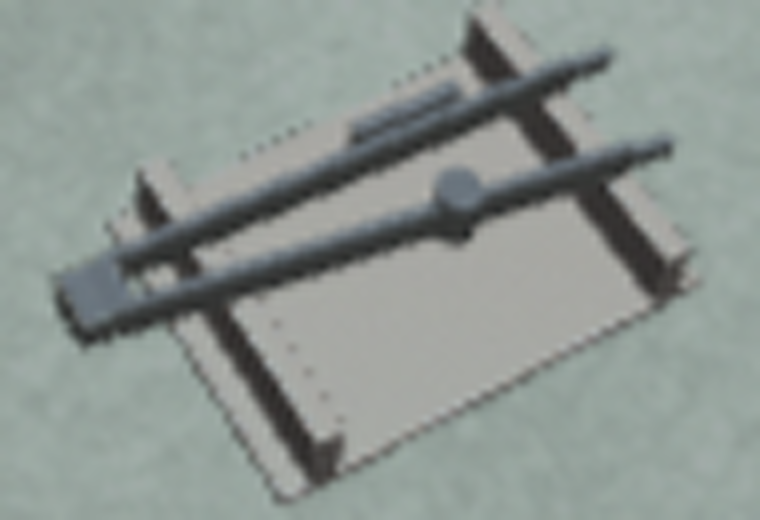

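View pics/c4.png

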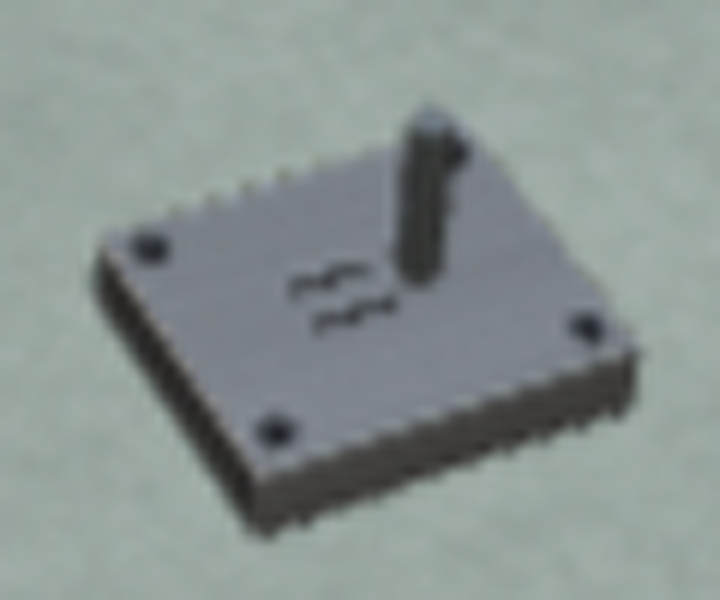

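```bash
python3 - <<'E'
from h import *
t=load('top6');s=load('side6')
def c(d,k,u0,v0,a,b,z): return pix(d,(a+.5)/k-.5+u0,(b+.5)/k-.5+v0,z=z).round(1)
print('mark top',c(t,13,255,150,242,312,20),'side',c(s,12,255,180,343,298,20))
h=[(85,97),(393,95),(92,477),(404,472)];H=np.array([c(t,13,255,150,a,b,20) for a,b in h]);print('holes',H,H.mean(0))
hs=[(150,248),(277,430),(588,327),(458,155)];H=np.array([c(s,12,255,180,a,b,20) for a,b in hs]);print('holes side',H,H.mean(0))
print('spindle base top',c(t,13,255,150,242,218,20),'side',c(s,12,255,180,418,275,20),'tip side',c(s,12,255,180,433,117,64))
for n,a,b,z in(('ltip',149,58,36),('l mid',156,240,36),('ltail',176,518,36),('rtip',231,58,36),('rtail',213,515,36),('boss',228,222,40),('padL0',143,185,40),('padL1',143,270,40)):print(n,c(t,7,340,165,a,b,z))
for n,a,b,z in(('ltip',605,55,36),('lmid',400,150,36),('ltail0',130,250,36),('rtip',668,147,36),('boss',460,188,40),('padL0',355,128,40),('padL1',460,88,40),('tailL',60,285,36),('tailR',85,325,36),('restcornFR',700,280,4),('BR',280,500,4)):print('s',n,c(s,8,255,260,a,b,z))
for x in(t,s):
  D=x['depth'];v,u=np.mgrid[:384,:512];F=f(x);C=np.linalg.inv(x['camera_from_world'])
  X=np.stack([(u-x['cx'])/F*D,(v-x['cy'])/F*D,D],-1)@C[:3,:3].T+C[:3,3]
  m=(D>0)&(abs(X[...,0]-465)<40)&(abs(X[...,1]+258)<30)&(X[...,2]>30)
  q=X[m];w=q[:,2]>37.5
  print(len(q),q[w].round(0).tolist()[:30])
  for nm,a in(('L',q[q[:,1]>-256]),('R',q[q[:,1]<-256])): print(nm,len(a),np.polyfit(a[:,0]-465,a[:,1],1))
E
```

```text
mark top [528.7 -37.8  20. ] side [527.6 -38.3  20. ]
holes [[570.2  -9.2  20. ]
 [569.7 -67.2  20. ]
 [498.   -9.   20. ]
 [497.9 -67.3  20. ]] [533.95  -38.175  20.   ]
holes side [[497.7  -8.3  20. ]
 [497.8 -66.   20. ]
 [569.8 -66.8  20. ]
 [570.9 -10.   20. ]] [534.05  -37.775  20.   ]
spindle base top [546.6 -38.2  20. ] side [545.2 -38.8  20. ] tip side [545.5 -38.   64. ]
ltip [ 524.2 -247.4   36. ]
l mid [ 461.5 -246.6   36. ]
ltail [ 367.6 -248.4   36. ]
rtip [ 523.7 -275.6   36. ]
rtail [ 368.4 -260.9   36. ]
boss [ 466.8 -270.2   40. ]
padL0 [ 479.9 -242.    40. ]
padL1 [ 450.9 -240.5   40. ]
s ltip [ 522.1 -251.6   36. ]
s lmid [ 459.6 -253.9   36. ]
s ltail0 [ 385.9 -250.6   36. ]
s rtip [ 521.  -281.3   36. ]
s boss [ 465.7 -271.5   40. ]
s padL0 [ 450.9 -245.8   40. ]
s padL1 [ 480.9 -246.7   40. ]
s tailL [ 366.5 -251.9   36. ]
s tailR [ 367.3 -263.9   36. ]
s restcornFR [ 522.8 -301.8    4. ]
s BR [ 398.2 -307.9    4. ]
167 [[504.0, -275.0, 38.0], [502.0, -249.0, 38.0], [494.0, -250.0, 40.0], [490.0, -248.0, 38.0], [483.0, -245.0, 38.0], [480.0, -244.0, 40.0], [480
[... 700 characters left out ...]
[471.0, -243.0, 40.0], [473.0, -244.0, 40.0], [475.0, -245.0, 40.0], [476.0, -246.0, 40.0], [479.0, -246.0, 39.0], [480.0, -247.0, 40.0], [487.0, -249.0, 38.0], [466.0, -244.0, 40.0], [468.0, -245.0, 40.0], [470.0, -246.0, 41.0], [472.0, -246.0, 40.0], [473.0, -247.0, 40.0], [475.0, -248.0, 40.0], [478.0, -247.0, 38.0], [481.0, -250.0, 39.0], [461.0, -245.0, 41.0], [463.0, -245.0, 41.0], [465.0, -246.0, 41.0], [467.0, -246.0, 40.0], [469.0, -247.0, 40.0], [471.0, -247.0, 38.0], [473.0, -248.0, 38.0], [454.0, -244.0, 41.0], [456.0, -245.0, 41.0], [458.0, -246.0, 42.0], [460.0, -246.0, 40.0], [462.0, -247.0, 40.0]]
L 150 [ 3.52277165e-03 -2.48697904e+02]
R 142 [-9.76466887e-02 -2.72355899e+02]
```

Emit:
{"name": "servo_tool", "arguments": {
  "rows": [
    [[-0.2,-2.5,0],0,6],
    [[-0.3,-3.7,0],0,6],
    [[-0.3,-3.7,0],0,6],
    [[-0.3,-3.7,0],0,6],
    [[-0.3,-3.7,0],0,6]
  ]
}}

```text
clock: 8.03
eef_pos: [477.5, -65.0, 162.9]
tcp_rot: [3.142, 0.001, -3.138]
contact_force: [1.5, -0.3, -0.7]
opening: 0.704
```

Emit:
{"name": "servo_tool", "arguments": {
  "rows": [
    [[-0.3,-3.7,0],0,6],
    [[-0.3,-3.7,0],0,6],
    [[-0.3,-3.7,0],0,6],
    [[-0.2,-3.7,0],0,6],
    [[0,-2.5,0],0,6]
  ]
}}

```text
clock: 8.45
eef_pos: [466.5, -239.5, 162.9]
tcp_rot: [-3.141, 0.001, -3.14]
contact_force: [0.7, 0.7, -0.2]
opening: 0.699
```

Emit:
{"name": "servo_tool", "arguments": {
  "rows": [
    [[0,-1.0,-1],0,6],
    [[0,0,-2],0,6],
    [[0,0,0],0,6],
    [[0,0,0],0,6],
    [[0,0,0],0,6]
  ]
}}

```text
clock: 8.87
eef_pos: [466.9, -246.0, 132.5]
tcp_rot: [3.141, -0.0, -3.138]
contact_force: [0.9, -0.7, 1.1]
opening: 0.706
```

Emit:
{"name": "servo_tool", "arguments": {
  "rows": [
    [[0,-1.4,-2],0,6],
    [[0,0,-2.5],0,6],
    [[0,0,-2],0,6],
    [[0,0,0],0,6],
    [[0,0,0],0,6]
  ]
}}

```text
clock: 9.28
eef_pos: [466.7, -260.1, 67.4]
tcp_rot: [3.141, -0.001, -3.138]
contact_force: [0.3, 0.2, 0.5]
opening: 0.703
```

```bash
python3 - <<'E'
from h import *
from rig import r
s=grab('side','side7');crop(s,240,200,370,330,5,'d1')
q=r.sense();print(q['eef_pos'],q['tcp_rot'],q['opening'])
E
```

```text
[ 467.37463058 -260.61808759   68.23720142] [-3.14135495e+00  5.22091138e-04 -3.13803614e+00] 0.7006053188061103
```

View pics/d1.png

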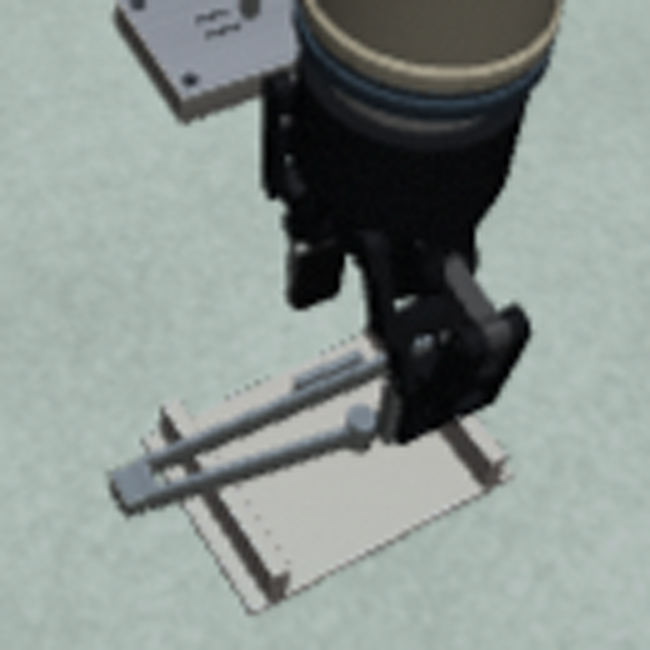

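Emit:
{"name": "servo_tool", "arguments": {
  "rows": [
    [[-0.1,0,-1.5],0,6],
    [[0,0,-1.3],0,6],
    [[0,0,0],0,6],
    [[0,0,0],0,6]
  ]
}}

```text
clock: 9.67
eef_pos: [466.3, -261.0, 40.4]
tcp_rot: [-3.141, 0.001, -3.139]
contact_force: [-0.3, 0.3, 0.1]
opening: 0.702
```

```bash
python3 - <<'E'
from h import *
from rig import r
s=grab('side','side8');crop(s,240,200,370,330,5,'d2')
q=r.sense();print(q['eef_pos'],q['contact_force'],q['opening'])
E
```

```text
[ 466.58037003 -261.17047784   40.62038048] [ 0.01278345 -0.18862099 -0.12600804] 0.7018549962716175
```

View pics/d2.png

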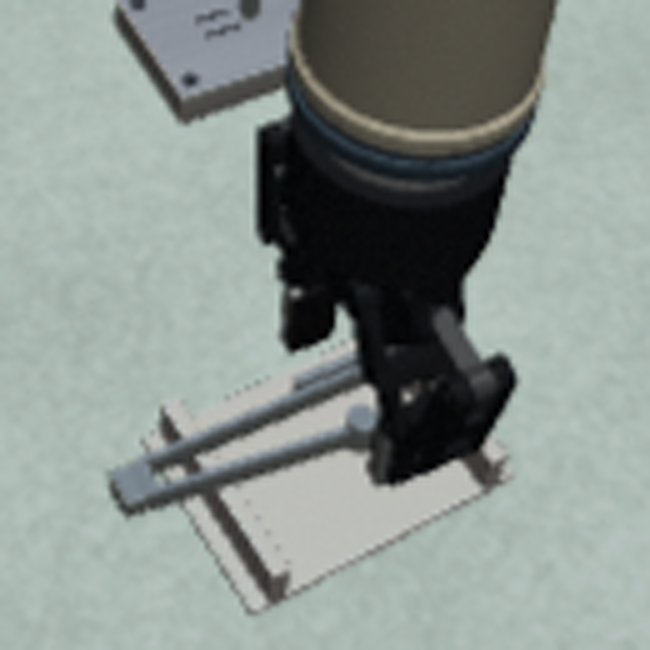

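Emit:
{"name": "servo_tool", "arguments": {
  "rows": [
    [[0,0.05,-0.9],0,6],
    [[0,0,-0.7],0,6],
    [[0,0,0],0,5],
    [[0,0,0],0,4.2],
    [[0,0,0],0,3.7]
  ],
  "squeeze": 20
}}

```text
clock: 10.13
eef_pos: [465.7, -260.4, 23.1]
tcp_rot: [3.141, -0.0, -3.139]
contact_force: [0.9, -0.2, 0.3]
opening: 0.437
```

```bash
python3 - <<'E'
from h import *
from rig import r
s=grab('side','side9');crop(s,240,200,370,330,5,'d3')
q=r.sense();print(q['eef_pos'],q['contact_force'],q['opening']*85.4)
E
```

```text
[ 465.79752998 -260.49685944   23.26041241] [ 0.31344788 -0.01360039 -0.41738823] 37.04164887863419
```

View pics/d3.png

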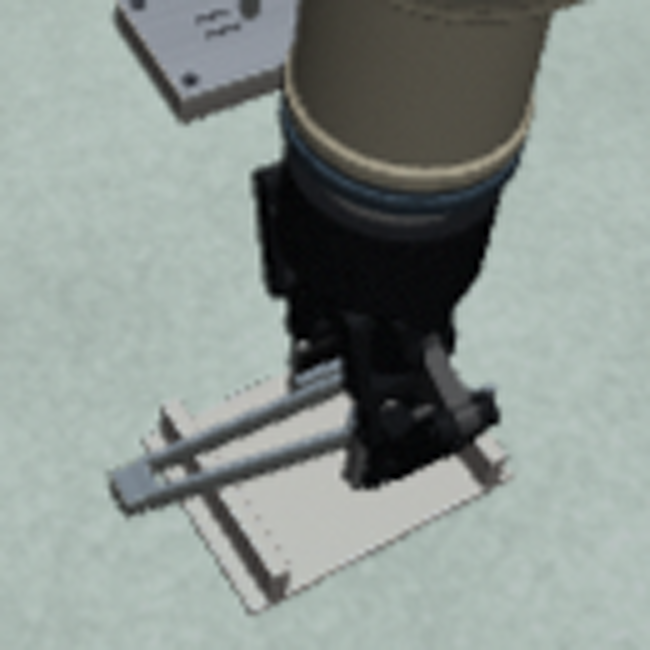

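Emit:
{"name": "servo_tool", "arguments": {
  "rows": [
    [[0,0,0],0,3.4],
    [[0,0,0],0,3.1],
    [[0,0,0],0,2.8],
    [[0,0,0],0,2.5],
    [[0,0,0],0,2.5]
  ]
}}

```text
clock: 10.6
eef_pos: [466.3, -260.7, 23.9]
tcp_rot: [-3.141, 0.001, -3.139]
contact_force: [0.1, 0.0, 7.7]
opening: 0.292
```

Emit:
{"name": "servo_tool", "arguments": {
  "rows": [
    [[0,0,0],0,2.4],
    [[0,0,0],0,2.4],
    [[0,0,0],0,2.4],
    [[0,0,0],0,2.4]
  ]
}}

```text
clock: 10.93
eef_pos: [466.3, -260.7, 24.0]
tcp_rot: [-3.141, 0.001, -3.139]
contact_force: [-0.2, 0.7, 8.0]
opening: 0.283
```

```bash
python3 - <<'E'
from h import *
from rig import r
s=grab('side','side10');crop(s,240,240,370,330,6,'d4')
q=r.sense();print(q['eef_pos'],q['contact_force'],q['opening']*85.4)
E
```

```text
[ 466.30696077 -260.76650386   23.94916069] [-0.67233257 -0.32634507  7.65029008] 24.233422915067326
```

View pics/d4.png

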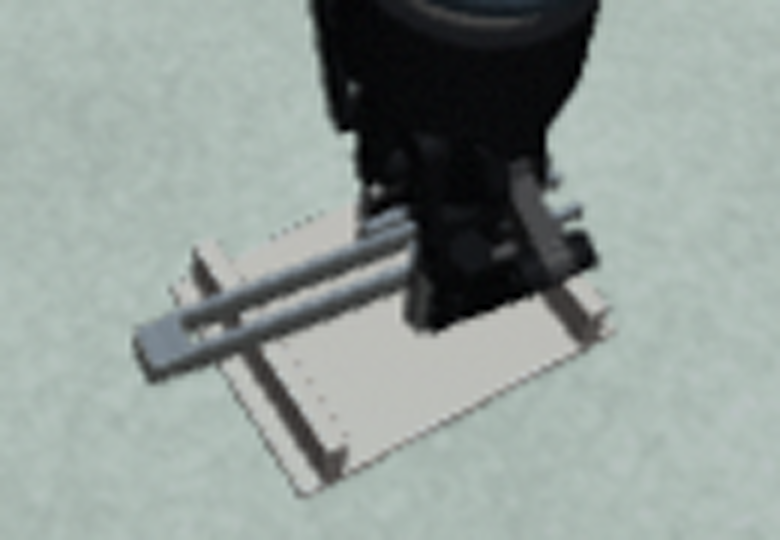

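Emit:
{"name": "servo_tool", "arguments": {
  "rows": [
    [[0,0,0.1],0,2.4],
    [[0,0,0.2],0,2.4],
    [[0,0,0.5],0,2.4],
    [[0,0,0.8],0,2.4],
    [[0,0,0.8],0,2.4]
  ]
}}

```text
clock: 11.4
eef_pos: [465.5, -260.4, 47.8]
tcp_rot: [3.141, -0.0, -3.139]
contact_force: [-0.1, 0.4, 0.1]
opening: 0.28
```

Emit:
{"name": "servo_tool", "arguments": {
  "rows": [
    [[0,0,0.8],0,2.4],
    [[0,0,0.8],0,2.4],
    [[0,0,0],0,2.4],
    [[0,0,0],0,2.4],
    [[0,0,0],0,2.4]
  ]
}}

```text
clock: 11.82
eef_pos: [465.7, -260.4, 63.2]
tcp_rot: [-3.142, 0.0, -3.139]
contact_force: [-0.1, -0.5, -1.4]
opening: 0.284
```

```bash
python3 - <<'E'
from h import *
from rig import r
s=grab('side','side11');t=grab('top','top11');crop(s,240,220,370,330,6,'d5');crop(t,320,140,420,260,6,'d6')
q=r.sense();print(q['eef_pos'],q['contact_force'],q['opening']*85.4,q['clock'])
E
```

```text
[ 465.44069262 -260.30456015   62.84937471] [-0.02278619 -0.24283596 -1.17320017] 24.10280438918745 11.9167
```

View pics/d5.png

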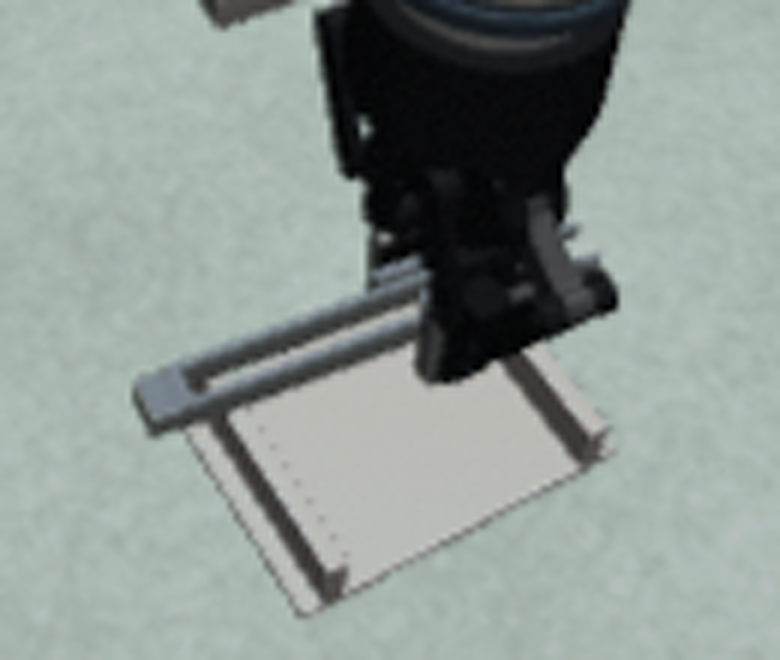

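View pics/d6.png

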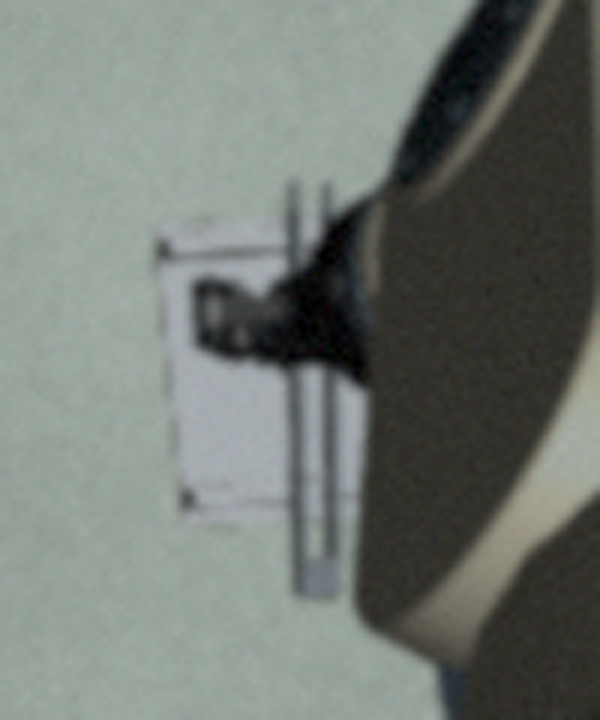

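```bash
python3 - <<'E'
from h import *
for n in('top11','side11'):
  x=load(n);D=x['depth'];v,u=np.mgrid[:384,:512];F=f(x);C=np.linalg.inv(x['camera_from_world'])
  X=np.stack([(u-x['cx'])/F*D,(v-x['cy'])/F*D,D],-1)@C[:3,:3].T+C[:3,3]
  for a,b in((355,380),(380,410),(410,440),(495,510),(510,530)):
    m=(D>0)&(X[...,0]>a)&(X[...,0]<b)&(abs(X[...,1]+260)<20)&(X[...,2]>55)&(X[...,2]<85)
    q=X[m]
    if len(q)==0: continue
    L=q[q[:,1]>-260.5];R=q[q[:,1]<=-260.5]
    print(n,a,b,len(q),'z',np.percentile(q[:,2],[10,50,90]).round(1),'L',L[:,1].mean().round(1),'R',R[:,1].mean().round(1),q[:,1].min().round(1),q[:,1].max().round(1),q[:,0].max().round(1),q[:,0].min().round(1))
E
```

```text
top11 355 380 49 z [68.4 74.5 76.3] L -253.9 R -262.7 -266.6 -249.5 379.9 368.3
top11 380 410 77 z [66.8 73.4 76. ] L -252.1 R -264.5 -267.3 -249.7 409.6 381.8
top11 410 440 72 z [64.1 72.3 75.8] L -252.9 R -265.5 -268.2 -251.3 439.4 411.1
top11 495 510 20 z [64.6 73.1 75.4] L -255.5 R -268.6 -268.6 -254.5 509.0 495.4
top11 510 530 29 z [66.9 71.6 74.7] L -256.0 R -269.0 -270.5 -254.2 525.7 510.1
side11 355 380 96 z [68.  74.2 76. ] L -254.9 R -263.7 -265.8 -248.7 379.9 364.7
side11 380 410 140 z [65.1 72.6 76. ] L -252.1 R -265.1 -266.8 -249.3 409.7 380.6
side11 410 440 142 z [65.  71.8 75.8] L -253.2 R -266.2 -268.4 -251.1 439.9 410.0
side11 510 530 18 z [68.7 71.7 73.1] L -256.6 R -269.8 -271.4 -254.5 524.7 517.3
```

Emit:
{"name": "servo_tool", "arguments": {
  "rows": [
    [[0,1,2],0,2.4],
    [[0,2,0.5],0,2.4],
    [[0,2.5,0],0,2.4],
    [[0,2.5,0],0,2.4],
    [[0,2.5,0],0,2.4]
  ]
}}

```text
clock: 12.33
eef_pos: [465.4, -154.5, 87.9]
tcp_rot: [3.141, -0.0, -3.14]
contact_force: [-0.1, 0.6, -0.1]
opening: 0.284
```

Emit:
{"name": "servo_tool", "arguments": {
  "rows": [
    [[0,2.5,0],0,2.4],
    [[0,2.5,0],0,2.4],
    [[0,2.5,0],0,2.4],
    [[0,2,0],0,2.4],
    [[0,1,0],0,2.4]
  ]
}}

```text
clock: 12.75
eef_pos: [465.2, -48.6, 87.8]
tcp_rot: [3.141, -0.001, -3.138]
contact_force: [-0.3, 0.9, -0.6]
opening: 0.284
```

Emit:
{"name": "servo_tool", "arguments": {
  "rows": [
    [[0,0.5,-0.5],0,2.4],
    [[0,0,-1],0,2.4],
    [[0,0,-0.5],0,2.4],
    [[0,0,0],0,2.4],
    [[0,0,0],0,2.4]
  ]
}}

```text
clock: 13.17
eef_pos: [465.2, -46.2, 67.4]
tcp_rot: [3.142, -0.002, -3.14]
contact_force: [0.0, -0.1, -0.4]
opening: 0.281
```

Emit:
{"name": "servo_tool", "arguments": {
  "rows": [
    [[0,1.0,-0.5],0,2.4],
    [[0,0,-1],0,2.4],
    [[0,0,-0.5],0,2.4],
    [[0,0,0],0,2.4],
    [[0,0,0],0,2.4]
  ]
}}

```text
clock: 13.58
eef_pos: [465.3, -35.4, 47.6]
tcp_rot: [3.142, -0.001, -3.139]
contact_force: [0.5, -0.4, -0.3]
opening: 0.281
```

```bash
cat > m.py <<'E'
from h import *
from rig import r
import sys
n=sys.argv[1]
q=r.sense();print(q['eef_pos'],q['contact_force'],q['opening']*85.4,q['clock'])
s=grab('side','s'+n);t=grab('top','t'+n);crop(s,210,140,320,250,6,'e'+n);crop(t,235,130,315,230,6,'f'+n)
tz=q['eef_pos'][2]+12.5
for n,x in(('top',t),('side',s)):
  D=x['depth'];v,u=np.mgrid[:384,:512];F=f(x);C=np.linalg.inv(x['camera_from_world'])
  X=np.stack([(u-x['cx'])/F*D,(v-x['cy'])/F*D,D],-1)@C[:3,:3].T+C[:3,3]
  for a,b in((355,380),(380,410),(410,440),(495,510),(510,535)):
    m=(D>0)&(X[...,0]>a)&(X[...,0]<b)&(abs(X[...,1]+38)<22)&(abs(X[...,2]-tz+3)<9)
    p=X[m]
    if len(p)<3: continue
    c=(p[:,1].min()+p[:,1].max())/2;L=p[p[:,1]>c];R=p[p[:,1]<=c]
    print(n,a,b,len(p),'z',np.percentile(p[:,2],[10,50,90]).round(1),'L',L[:,1].mean().round(1),'R',R[:,1].mean().round(1),'y',p[:,1].min().round(1),p[:,1].max().round(1),'x',p[:,0].min().round(1),p[:,0].max().round(1))
E
python3 m.py 12
```

```text
[465.31774663 -35.43481242  47.64082206] [ 0.51449537 -0.40147027 -0.2943241 ] 23.97547468277797 13.5833
side 355 380 57 z [51.1 58.5 60.6] L -30.1 R -38.6 y -41.1 -26.1 x 364.2 379.7
side 380 410 103 z [50.5 55.9 59.5] L -26.9 R -40.3 y -42.7 -23.7 x 380.4 409.3
side 410 440 105 z [49.8 56.3 60. ] L -28.4 R -41.2 y -43.8 -24.4 x 410.5 439.8
side 495 510 11 z [51.  54.3 61.6] L -44.1 R -45.9 y -46.9 -43.3 x 500.7 508.2
side 510 535 21 z [52.7 54.9 57.4] L -31.8 R -44.3 y -45.8 -28.8 x 510.3 524.4
```

View pics/e12.png

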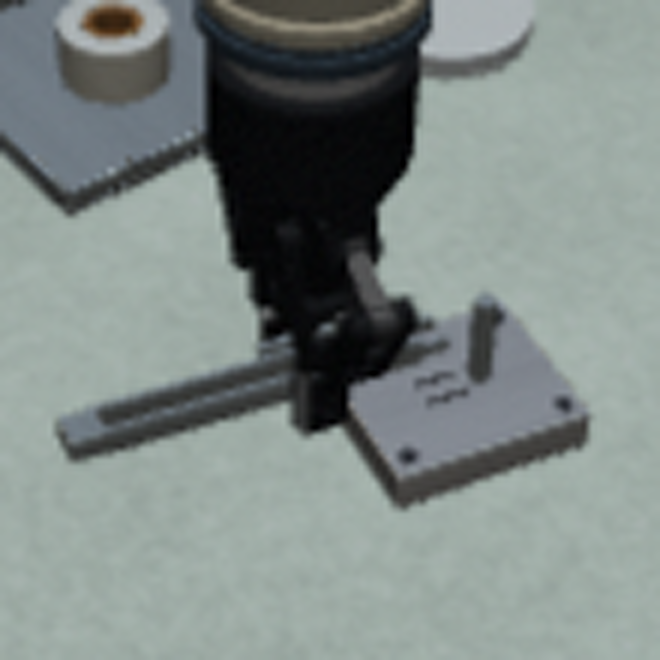

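View pics/f12.png

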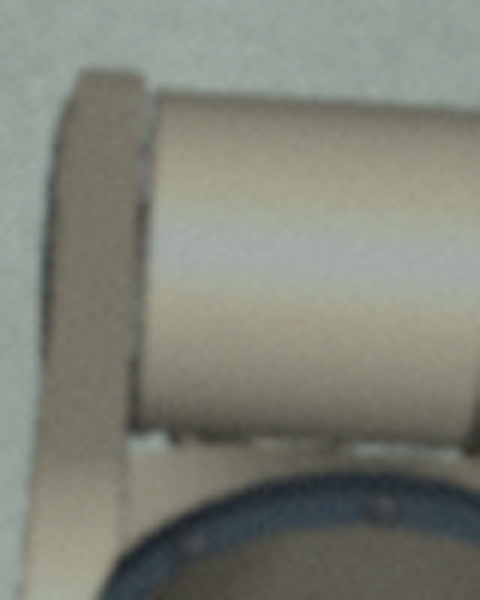

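Emit:
{"name": "servo_tool", "arguments": {
  "rows": [
    [[0,0,-0.6],0,2.4],
    [[0,0,-0.6],0,2.4],
    [[0,0,-0.4],0,2.4],
    [[0,0,-0.1],0,2.4],
    [[0,0,0],0,2.4]
  ]
}}

```text
clock: 14.1
eef_pos: [465.3, -35.4, 30.7]
tcp_rot: [3.142, -0.001, -3.139]
contact_force: [-0.6, 0.1, -0.3]
opening: 0.279
```

Emit:
{"name": "servo_tool", "arguments": {
  "rows": [
    [[0,0,0],0,2.4],
    [[0,0,0],0,2.4],
    [[0,0,0],0,2.4],
    [[0,0,0],0,2.4],
    [[0,0,0],0,2.4]
  ]
}}

```text
clock: 14.52
eef_pos: [465.8, -35.5, 31.3]
tcp_rot: [-3.142, 0.0, -3.139]
contact_force: [0.2, 0.4, -0.3]
opening: 0.285
```

```bash
python3 m.py 13; python3 -c "
from h import *
crop(load('s13'),255,170,315,230,10,'g13')"
```

```text
[465.80360797 -35.47250885  31.30549844] [ 0.18138679  0.38291563 -0.31354601] 24.366604134468854 14.5167
side 355 380 55 z [36.2 42.3 43.7] L -28.2 R -37.9 y -41.8 -24.2 x 365.0 380.0
side 380 410 99 z [34.  40.  43.7] L -26.9 R -40.1 y -42.7 -23.7 x 380.4 410.0
side 410 440 101 z [33.6 39.6 43.6] L -28.4 R -41.4 y -43.8 -25.7 x 410.1 439.3
side 495 510 11 z [33.3 36.1 42.6] L -43.7 R -45.2 y -45.8 -43.0 x 498.3 509.4
side 510 535 23 z [35.8 38.4 41. ] L -31.8 R -44.5 y -46.4 -29.8 x 511.1 524.9
```

View pics/e13.png

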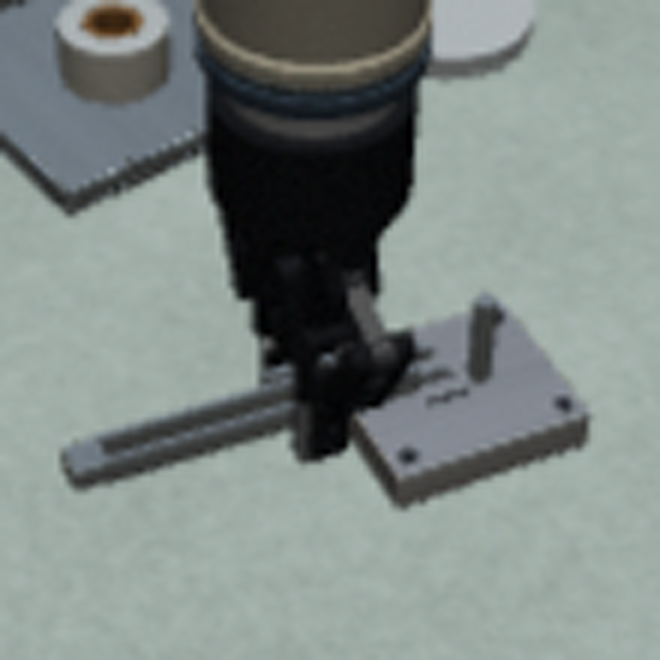

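View pics/g13.png

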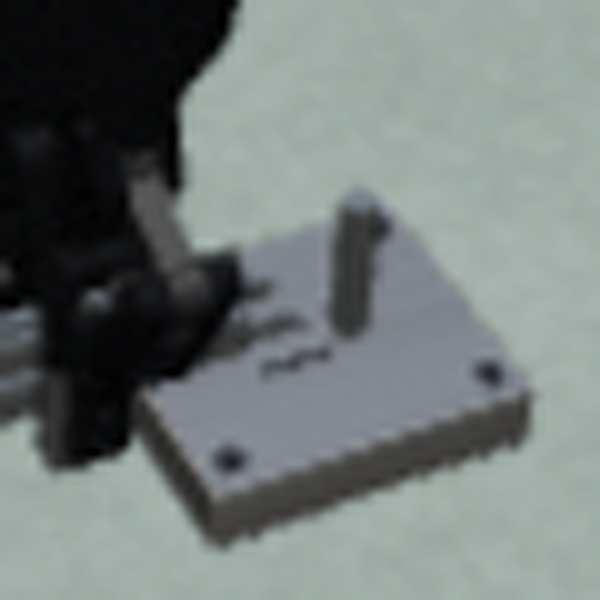

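```bash
python3 - <<'E'
from rig import r
q=r.sense();print(q['eef_pos'],q['qvel'].round(4),q['opening'])
print(r.sign_off())
E
```

```text
[465.80531396 -35.44260928  31.28725676] [-0.0002  0.0009  0.0011  0.0008  0.0013  0.0008] 0.28598429181984153
the job is handed in; nothing more can be done
None
```

I carried out the whole task and handed it in at about 14.6 s of the 58 s; `sign_off` gave no verdict.

**Roll:** I slid it straight up off the spindle and lowered it into the tray farther from the base, the one about 550 mm away. I released it there. The pictures show it flat and untouched near the tray's centre.

**Tweezers:** I took them by their pads, lifted them off the rest and brought them over the gauge block. My last checks before handing in:

| Check | Measured | Wanted |
|---|---|---|
| Tip position, x | ends at about 525 mm | lines' middle at about 528 mm |
| Tip position, y (midpoint) | about -38 mm | lines' middle at about -38 mm |
| Tip height above the block | about 18 mm | 4 to 35 mm |
| Tilt | level, no tilt visible | within 0.25 rad |
| Leg direction | about 0.03–0.04 rad off | within 0.3 rad |
| Tip gap | about 10 mm (finger opening 24.2–24.4 mm, leg spacing about 12.7 mm) | 7.5 to 12.5 mm |
| Arm motion | still, no contact force beyond noise | still |

**Weaker points:**
- The tip gap comes from one camera, because the arm blocked the top view at the end. It also assumes legs about 3 mm thick. It is good to roughly 1 mm.
- On the roll, known to be 56 mm across, the opening read about 0.7 mm low. If that holds here, the gap could be nearer 11.5 mm, still inside the limit.
- I did not measure the jar, dish and vial rack again at the end. The arm never touched them.

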